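Seat a cap mat with the ratchet-locked plate press

TASK

The cap mat on the deep-well plate in the bench press is only started. Press down the thumb tab of the ratchet pawl until the pawl tips over and stays clear of the ratchet wheel, then push the press lever down past the teeth until the platen has driven the mat fully home, and leave the lever down with the pawl thrown clear. It is all pressing and pushing: pick nothing up, keep your fingers off the plate and leave the things round the press where they stand.

Things in the scene. Friction and masses are not known exactly. Their poses are not given: they have to be found in the camera images.
- press: bench press, grey C-frame fixed to the bench; origin on the bench under the ram, z up, +y to the column, -y to the operator's side (the lever points there), +x the side with wheel, pawl and lever. In mm: base x -80..80, y -120..180, 18 thick; head x -32..32, y -40..145, z 140..225; ram 24 square at x=y=0, top z 262; ratchet wheel 80 dia., 14 teeth, x 40..52, on the lever's axis; lever plane x 94
- pawl (a joint): tilt of the pawl about the press's x axis (rad): 0 = its leg stands in the ratchet teeth and blocks the lever, 0.75 = thrown fully clear, against its stop. Grows as the tab goes down. Its ball weight makes it fall back to 0 if let go below about 0.4, and fall on to 0.75 and stay there above that. About 0.5 N at the tab tips it
- pawl_tab (a point): centre of the upper face of the pawl's thumb tab, a steel plate 24 x 24 x 4 mm, 52 mm from the pawl's pivot to the operator's side; turns with the pawl. Pawl 0: the tab rises 25 degrees to the operator's side, centre 270 mm above the bench; thrown: slopes 18 degrees down, centre 231 mm. The 34 mm ball weight stands 40 mm above the pivot and tips over towards the tab, top at 302 mm
- pawl_hinge (a point): point on the pawl's pivot axis (parallel to the press's x), mid-width of the tab
- lever (a joint): swing of the lever about the press's x axis (rad): 0 = 42 degrees above level, 0.733 = level, 1.08 = end stop; grows as it goes down. With the pawl in the teeth it is blocked at about 0.15 (gives to about 0.3 under a hard push). It is stiff and stays where it is left. The platen meets the mat at 0.80, the mat is home at 1.02. About 4 N at the grip moves it, about 8 N seats the mat
- lever_grip (a point): centre (on the axis) of the lever's black grip, a round bar 25 mm dia. and 80 mm long on a 13 mm rod, 165 mm from the lever's axis; the free end is 205 mm from the axis, at the start up to 335 mm above the bench. The lever points to the operator's side (-y of the press) and the point turns with it
- lever_hinge (a point): point on the lever's axis (parallel to the press's x), 28 mm to the column side of the ram, 185 mm above the bench, in the lever's plane
- mat (a joint): how far the grey silicone cap mat has been pushed into the wells (m): 0 = only started, 4 mm proud of the plate; 0.004 = fully home
- plate: white deep-well plate of 24 wells, 85.5 x 127.8 x 44 mm, loose in the nest of the press under the platen, long side along the press's y; origin at the centre of its underside, 20 mm above the bench, with the mat (80 x 122 x 3 mm) on it. Not to be touched by the robot
- tip_box: bystander: red pipette-tip box with clear lid, 84 x 124 x 72 mm, on the bench near the lever's end; origin at the centre of its underside
- bottle: bystander: glass reagent jar with blue cap, 64 mm dia., 125 mm tall; origin at the centre of its underside
- tube_rack: bystander: low green microtube rack, 60 x 110 x 37 mm; origin at the centre of its underside

How it is judged:
By the outcome, as a careful person would: the job done as asked, in the order asked, and still so for the second after the job is handed in, with the robot touching nothing.
It also fails if it takes over 48 s, if anything falls off the work surface, if the arm or the gripper's body presses on something with over 40 N, if the wrist force passes 120 N, or if a joint passes its speed limit or range.

ROBOT

A 6-joint arm with a two-finger parallel gripper is mounted at the origin on the work surface. World frame = base frame: x ahead of the robot, y to its left, z up, the work surface at z = 0. Lengths are in mm, angles in rad, forces in N, time in s.
With the tool pointing down it reaches from about 275 to 750 mm from the base axis. Payload 10.2 kg.
Tool frame: the origin (TCP) lies on the centre line of the jaws, within the pads' length; the fingertips stand 17 mm ahead of it and the grasp point (between the pads) lies 2 mm behind it (ctrl.tip_extent is the distance from the TCP to the fingertips, in mm); z points along the fingers, y is the line along which they close (so a half turn about z gives the same grasp; the last joint's range is limited). The gripper opens to 85 mm and grips with 20 to 120 N. Pads are 22 mm wide; open, the fingers measure 114 mm over their backs; the gripper's body (76 mm by 85 mm) begins 54 mm behind the grasp point. The pads swing forward as they close: fully open they stand 13 mm farther back than shut.
Start: joints at [0.879, 0.313, 1.498, -0, 1.331, -0.223], TCP at [237.216, 468.358, 224.694] pointing down, gripper open.
Joint ranges: [-2.94, 2.94], [-0.97, 2.17], [0.19, 2.56], [-1.23, 4.37], [0.02, 3.11], [-2.88, 2.88]. Speed limits (rad/s): [2.39, 2.39, 3.01, 3.14, 3.14, 3.14].

INTERFACE

Orientations are given as a unit quaternion [w, x, y, z].
In Python, from rig import sensors, capture, ctrl, cut_out, place_of gives the robot as it stands.
- The arm moves only by the shell command python3 -m jog 'ROWS' [FORCE]. ROWS is JSON, a list of rows, each a list of 3 entries, a list of its own where there are three numbers: the shift along the world's x, y, z in mm, then the turn, a rotation vector about the world's x, y, z in degrees, then the closure, from 0 (fully open) to 1 (shut). A call has exactly 8 rows; each row is the pose to reach, as a shift and turn from the pose commanded when the call began; what a row does not reach only later rows make up. A row lasts 1/12 s, in which the tool goes at most 41.7 mm and 7.16 degrees, less where a joint would pass 70% of its speed; a pose out of reach is approached as far as the arm can. A call with a gripper value outside its range is refused whole. The fingers move at their own pace and stop on an object; FORCE is the grip in N (left out, the last holds). Time passes only in rows, so rows that repeat a pose let the fingers close, or fill a call up. It gives the time, the measured TCP pose, the force and the opening at its end, in the units of the state.
- sensors.sense(): the state, without advancing time (a new reading comes with each control period).
- capture(name): name is "scene" or "top"; returns a dict with "color" (400x640x3 uint8, blue, green, red), "z_map" (400x640 float32, mm along the optical axis (not along the pixel's ray), 0 where there is no reading), "camera_matrix" (3x3 intrinsics, pixels), "R" (3x3) and "t" (3): a world point X has camera coordinates R X + t. Camera axes: x right, y down, z forward; pixel columns grow to the right and rows downward; lengths in mm; the calibration is good to about 2 mm. A picture is of the moment at which its call begins.
- ctrl.finish_job(): hands the job in, once; it reports no verdict.
Trained networks look in a picture, given as the dict that the camera call returned (one of the last four; its "shot" number tells which), for a name from the list of things; names that differ only in an ending like _2 or _b are one class to them, and where a whole thing is asked for, a point or a joint stands for the part that bears it (a point fixed in the world has none). Each returns a list of dicts, best first, with "p" (0 to 1); they miss things now and then, are a little off and sometimes report something else, mostly with a low value. They report only what shows in the picture. A call takes as long as a camera call.
- cut_out(picture, query): "region" (400x640 bool, what is visible of it) and "box" ([left, top, right, bottom] in pixels, round what is visible of it).
- place_of(picture, query): "centre" ([row, column] in pixels: a listed point, or the origin of a listed thing).
The state is a dict: "time_s": time; "joints": joint angles; "dq": joint speeds; "tau": joint torques, N m; "eef_pos": TCP position; "ee_rot": TCP orientation; "force": force on the tool from outside, world axes, zero at the start; "wrist_torque": the same for the moment, N m; "grip_width": opening from 0.0 (shut) to 1.0 (fully open).
Only numpy, scipy, OpenCV 4.12 (cv2) and the standard library are available. Lean on these libraries where they do the work, as an engineer would, in place of code of your own. Each camera call takes 0.05 s, during which the arm holds its last target. There are 200 camera calls.

## Working session

There is one attempt and no reset: what is moved stays moved. The work goes in short steps, Python scripts to look and compute and a shell command to move; the robot and the scene stay as the last step left them, time stands still between calls to the robot, and variables do not carry over. Pictures are saved under pics/ and viewed, on a budget of 10 in all, crops included, one or two more only if the job needs it, and the job is handed in when it is done.

```bash
ls; mkdir -p pics
cat > h.py <<'E'
import numpy as np, cv2
from rig import sensors, capture, ctrl, cut_out, place_of
def world(p,rc,z=None,r=2):
    """pixel -> world by depth median (or given camera depth)"""
    i,j=int(round(rc[0])),int(round(rc[1]))
    w=p["z_map"][max(i-r,0):i+r+1,max(j-r,0):j+r+1]; w=w[w>0]
    d=np.median(w) if z is None else z
    c=np.linalg.inv(p["camera_matrix"])@np.array([rc[1],rc[0],1])*d
    return p["R"].T@(c-p["t"])
def on_height(p,rc,h):
    R=p["R"];o=-R.T@p["t"];v=R.T@np.linalg.inv(p["camera_matrix"])@np.array([rc[1],rc[0],1])
    return o+v*(h-o[2])/v[2]
def pix(p,X):
    c=p["camera_matrix"]@(p["R"]@np.asarray(X,float)+p["t"]); return c[:2]/c[2]
E
python3 - <<'E'
from h import *
np.set_printoptions(precision=1,suppress=True)
for n in("scene","top"):
    p=capture(n); cv2.imwrite(f"pics/{n}0.png",p["color"])
    print(n,-p["R"].T@p["t"])
    for q in "press pawl_tab pawl_hinge lever_grip lever_hinge plate tip_box bottle tube_rack".split():
        for d in place_of(p,q)[:2]:
            print(q,round(d["p"],2),np.array(d["centre"]),world(p,d["centre"]))
print(sensors.sense())
E
```

```text
pics
scene [1249.1  242.4  697.6]
press 0.84 [256.5 292.1] [550.7  -5.6  34. ]
pawl_tab 0.9 [183.6 284.3] [564.5  -8.1 268.5]
pawl_tab 0.38 [189.7 304.5] [564.2  39.6 258.4]
pawl_hinge 0.82 [192.8 305.1] [567.7  41.8 252.5]
lever_grip 0.62 [235.2 218.7] [ 508.2 -241.8   31. ]
lever_grip 0.18 [184.6 284.2] [567.6  -7.4 267.7]
lever_hinge 0.83 [226.3 290.6] [622.1  20.9 193.3]
lever_hinge 0.26 [309.9 321.3] [712.2 113.   39.5]
plate 0.65 [255.3 289.9] [550.3 -11.8  36.6]
plate 0.59 [177.9 230.6] [ 620.2 -110.5  301.6]
tip_box 0.97 [233.9 216.1] [ 510.1 -248.2   36.1]
bottle 0.61 [310.4 322.2] [713.  115.2  39.4]
tube_rack 0.91 [300.9 248.8] [716.4 -61.7  28.4]
top [ 407.8   95.6 1432.8]
press 0.82 [212.3 358.9] [501.4  -1.3 224.7]
pawl_tab 0.54 [186.4 367.2] [560.6 -16.6 269.3]
pawl_hinge 0.73 [188.  345.9] [557.7  33.5 251.4]
lever_grip 0.76 [166.5 412.5] [ 604.7 -117.5  311.2]
lever_hinge 0.72 [168.3 352.8] [615.2  14.2 200.4]
plate 0.43 [212.6 359.3] [500.6  -2.3 224.5]
tip_box 0.96 [227.4 443.1] [ 477.1 -250.    69.9]
tip_box 0.22 [157.7 319.7] [656.5  99.5 114.5]
bottle 0.95 [161.2 316.3] [650.8 108.8  91. ]
tube_rack 0.72 [158.2 381.9] [675.7 -81.1  31.9]
tube_rack 0.21 [210.3 359.8] [506.4  -3.4 224.9]
{'time_s': 1.0, 'joints': array([ 0.9,  0.3,  1.5, -0. ,  1.3, -0.2]), 'dq': array([ 0., -0.,  0., -0.,  0., -0.]), 'tau': array([ -0. , -41.2, -26. ,  -0. ,   0. ,  -0. ]), 'eef_pos': array([237.2, 468.4, 224.7]), 'ee_rot': array([-0. ,  0.2,  1. , -0. ]), 'force': array([1.4, 1. , 0.7]), 'wrist_torque': array([0., 0., 0.]), 'grip_width': 0.9977013829711623}
```

View pics/scene0.png

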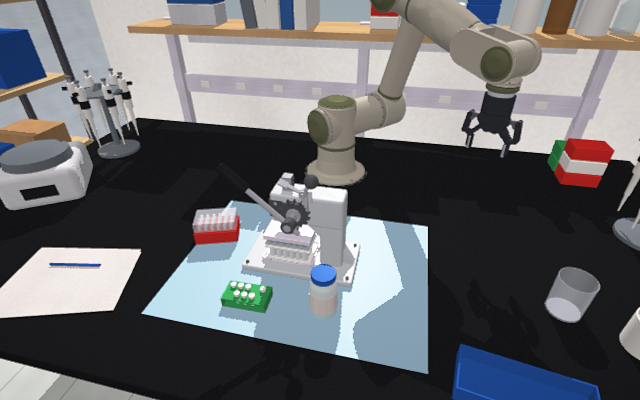

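View pics/top0.png

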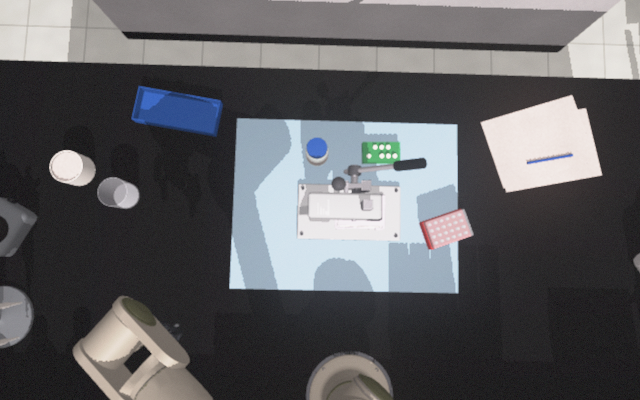

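The scene view shows the press at about (300,225), its lever rising to the left and the ball at (311,182). The red tip box is at (216,228), the green rack at (247,295) and the jar at (323,290). In the top view the head is at (345,207), the ball at (338,184), the tab near (366,187) and the grip at (410,164). Next I'll fit the press pose from the depth map.

Run:
```python
from h import *
np.set_printoptions(precision=1,suppress=True)
print(ctrl.tip_extent, sensors.sense()["ee_rot"].round(4))
for n in("top","scene"):
    p=capture(n); K=p["camera_matrix"]
    r,c=np.mgrid[:400,:640]; z=p["z_map"]
    C=np.stack([(c-K[0,2])/K[0,0]*z,(r-K[1,2])/K[1,1]*z,z],-1); W=(C-p["t"])@p["R"]
    ok=(z>0)&(abs(W[...,0]-545)<180)&(abs(W[...,1])<220)
    P=W[ok]
    if n=="top":
        for lo,hi,nm in((218,232,"head"),(10,26,"base"),(256,268,"ram")):
            Q=P[(P[:,2]>lo)&(P[:,2]<hi)&(P[:,0]<(532 if nm!="base" else 900))]
            Q=Q[:,:2]; print(nm,len(Q),cv2.minAreaRect(Q.astype(np.float32)))
    Q=P[(P[:,2]>240)&(P[:,0]>525)&(P[:,0]<578)]
    o=np.argsort(-Q[:,1]); print(n,Q[o][::max(1,len(o)//40)])
    G=P[(P[:,2]>235)&(P[:,0]>580)]; m=G.mean(0); print("lever",len(G),m,np.linalg.svd(G-m,full_matrices=False)[2][0],G.min(0),G.max(0))
s=capture("scene"); t=capture("top")
a=cv2.resize(s["color"][140:260,200:380],None,fx=4,fy=4,interpolation=cv2.INTER_CUBIC)
cv2.imwrite("pics/s1.png",a)
```

```text
17.0 [-0.   0.2  1.  -0. ]
head 1242 ((508.7957763671875, 33.003475189208984), (46.761497497558594, 184.45693969726562), 0.2427918016910553)
base 3047 ((547.65283203125, -15.773651123046875), (338.01019287109375, 380.6868591308594), 9.001361846923828)
ram 105 ((517.8038330078125, -17.684911727905273), (22.157711029052734, 24.493532180786133), 0.7118040919303894)
top [[567.1  68.4 282.8]
 [561.8  66.  287.5]
 [561.3  63.8 292. ]
 [561.2  61.5 292.8]
 [568.3  59.3 293.2]
 [573.3  57.  292.4]
 [550.3  56.3 286.6]
 [556.3  54.4 295.7]
 [573.9  52.2 288.7]
 [565.7  50.  297.1]
 [552.1  49.5 292.6]
 [559.   47.4 294.4]
 [568.8  45.2 292.4]
 [553.   44.6 286.6]
 [554.7  42.5 291.9]
 [550.6  40.2 247.7]
 [555.9  37.8 245. ]
 [552.9  35.5 250. ]
 [572.7  33.4 249.2]
 [557.1  31.1 256.4]
 [562.3  28.7 254.9]
 [559.9  26.2 255.1]
 [562.5  23.8 254.3]
 [560.2  21.3 253.7]
 [565.5  18.8 250.8]
 [563.1  13.9 251.3]
 [557.5   9.4 258.3]
 [562.4   4.7 258.6]
 [567.2   0.  260. ]
 [551.9  -4.4 267.2]
 [574.1  -6.7 265. ]
 [573.7  -8.9 267.7]
 [528.4 -10.1 262.2]
 [559.8 -11.8 263.9]
 [564.3 -13.9 266
[... 523 characters left out ...]

 [565.2  48.2 262.1]
 [553.2  46.9 243.8]
 [566.   46.  259.6]
 [574.5  44.4 285.3]
 [566.4  43.8 262.2]
 [572.1  42.4 241.2]
 [571.8  41.2 280.8]
 [567.8  39.9 275.7]
 [572.8  37.8 241. ]
 [570.8  35.2 250.3]
 [569.6  32.6 254.5]
 [571.2  30.6 249.9]
 [563.   25.9 252.3]
 [561.3  20.6 253.2]
 [568.   15.6 256.6]
 [558.3  10.3 258.2]
 [566.1   5.4 256.8]
 [564.8   0.6 263.4]
 [563.1  -2.3 264.7]
 [562.8  -4.7 266.9]
 [527.   -6.6 259.7]
 [553.9  -7.5 266.7]
 [527.4  -9.3 254.1]
 [527.  -11.5 261.9]
 [565.1 -13.4 269.8]
 [530.8 -15.2 263.5]
 [574.2 -17.4 271.9]
 [526.5 -19.1 263.4]
 [527.4 -21.3 263.6]]
lever 563 [616.3 -94.8 288.5] [ 0.1 -0.8  0.6] [ 580.2 -146.2  235.4] [624.1  59.6 330.1]
```

View pics/s1.png

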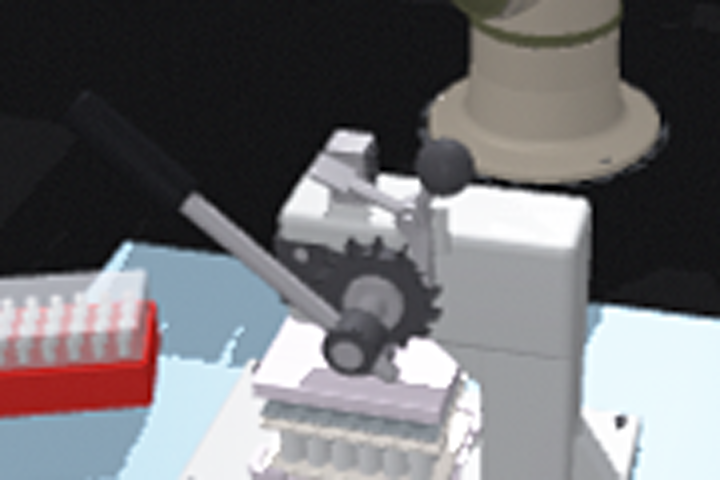

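The crop shows the pawl tab at about (335,170) in crop pixels, rising toward the operator, with the ball at (445,165) on the column side. The black grip runs from (85,100) to (190,205). The fit puts the press origin near (518,-18) with yaw about 0, the tab at (563,-14,270) and the grip centre near (612,-113,295). All three match the given geometry. I'll raise the arm and close the fingers first, and work out the tool yaw.

```bash
python3 - <<'E'
from h import *
from scipy.spatial.transform import Rotation as Ro
q=sensors.sense()["ee_rot"]; M=Ro.from_quat(q,scalar_first=True).as_matrix(); print(M.round(3), "tool y yaw deg", np.degrees(np.arctan2(M[1,1],M[0,1])))
E
python3 -m jog '[[[0,0,35],[0,0,0],1],[[0,0,70],[0,0,0],1],[[0,0,100],[0,0,0],1],[[0,0,135],[0,0,0],1],[[15,-30,135],[0,0,0],1],[[35,-60,135],[0,0,0],1],[[50,-90,135],[0,0,0],1],[[70,-120,135],[0,0,0],1]]' 40
```

```text
[[-0.892  0.452  0.   ]
 [ 0.452  0.892 -0.   ]
 [-0.     0.    -1.   ]] tool y yaw deg 63.141151683877766
time_s: 1.87
eef_pos: [307.2, 347.1, 359.9]
ee_rot: [0.0, 0.232, 0.973, 0.0]
force: [0.8, -0.7, 0.1]
grip_width: -0.004
```

```bash
python3 -m jog '[[[22,-32,0],[0,0,-6],1],[[44,-64,0],[0,0,-12],1],[[66,-96,0],[0,0,-18],1],[[88,-128,0],[0,0,-24],1],[[110,-160,0],[0,0,-30],1],[[132,-192,0],[0,0,-36],1],[[154,-224,0],[0,0,-42],1],[[176,-256,0],[0,0,-48],1]]' && python3 -m jog '[[[15,-20,0],[0,0,-3],1],[[30,-40,0],[0,0,-6],1],[[45,-60,0],[0,0,-9],1],[[60,-80,0],[0,0,-12],1],[[70,-95,0],[0,0,-15],1],[[80,-111,0],[0,0,-15],1],[[80,-111,0],[0,0,-15],1],[[80,-111,0],[0,0,-15],1]]'
```

```text
time_s: 2.53
eef_pos: [483.9, 90.5, 359.9]
ee_rot: [0.0, 0.61, 0.792, 0.0]
force: [-0.1, 0.8, -0.5]
grip_width: 0.0
time_s: 3.2
eef_pos: [563.3, -19.0, 359.2]
ee_rot: [-0.0, 0.707, 0.708, -0.0]
force: [0.1, -0.0, -0.2]
grip_width: -0.004
```

Run:
```python
from h import *
p=capture("scene"); cv2.imwrite("pics/s2.png",cv2.resize(p["color"][80:260,200:380],None,fx=3.3,fy=3.3,interpolation=cv2.INTER_CUBIC))
s=sensors.sense();print(s["eef_pos"],s["joints"].round(2),s["force"])
```

```text
[563.02368705 -18.29934088 359.60243082] [-0.24  0.35  1.1   0.    1.69 -0.24] [-0.12415032  0.33869689  0.34284921]
```

View pics/s2.png

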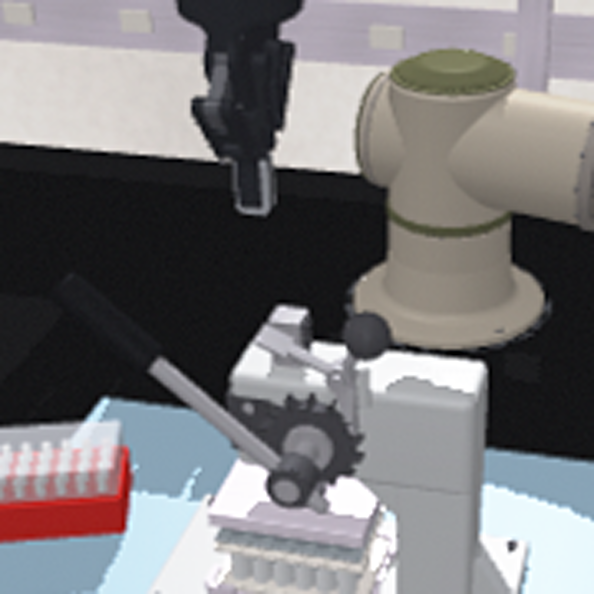

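The shut fingers hang clear above the tab, with tips at about (253,210) and the tab at (285,345). I'll descend now.

```bash
python3 -m jog '[[[0,-1,-25],[0,0,0],1],[[0,-1,-45],[0,0,0],1],[[0,-1,-55],[0,0,0],1],[[0,-1,-63],[0,0,0],1],[[0,-1,-68],[0,0,0],1],[[0,-1,-73],[0,0,0],1],[[0,-1,-78],[0,0,0],1],[[0,-1,-83],[0,0,0],1]]'; python3 -m jog '[[[0,0,-4],[0,0,0],1],[[0,0,-7],[0,0,0],1],[[0,0,-10],[0,0,0],1],[[0,0,-13],[0,0,0],1],[[0,0,-16],[0,0,0],1],[[0,0,-18],[0,0,0],1],[[0,0,-18],[0,0,0],1],[[0,0,-18],[0,0,0],1]]'
python3 - <<'E'
from h import *
p=capture("scene"); cv2.imwrite("pics/s3.png",cv2.resize(p["color"][120:260,200:380],None,fx=4,fy=4,interpolation=cv2.INTER_CUBIC))
E
```

```text
time_s: 3.92
eef_pos: [563.4, -19.6, 276.9]
ee_rot: [0.0, 0.706, 0.708, 0.0]
force: [-0.5, -0.6, -0.1]
grip_width: 0.002
time_s: 4.58
eef_pos: [563.2, -19.6, 258.7]
ee_rot: [-0.0, 0.706, 0.708, -0.0]
force: [-0.1, 0.5, 0.8]
grip_width: -0.003
```

View pics/s3.png

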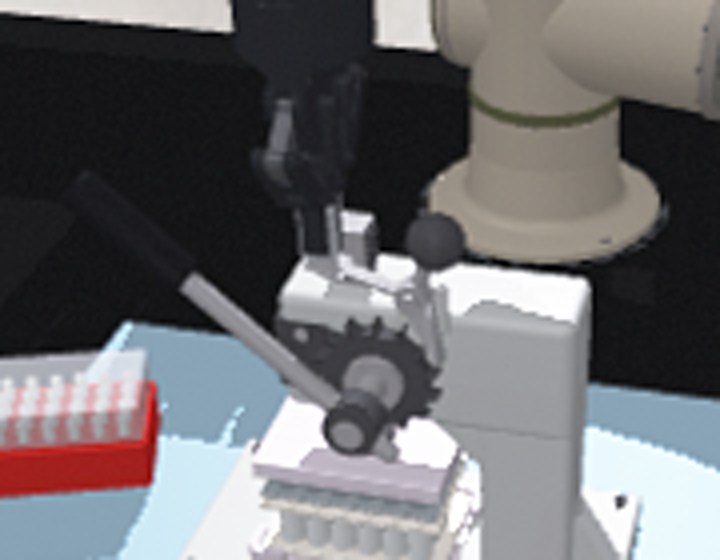

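The tab is partly pressed: the fingertips are on it at (320,265) and the ball has moved to (435,240), only slightly over. I'll press further and check the ball.

```bash
cat > ball.py <<'E'
from h import *
p=capture("scene"); K=p["camera_matrix"]; r,c=np.mgrid[:400,:640]; z=p["z_map"]
W=(np.stack([(c-K[0,2])/K[0,0]*z,(r-K[1,2])/K[1,1]*z,z],-1)-p["t"])@p["R"]
m=(z>0)&(W[...,2]>276)&(abs(W[...,0]-565)<22)&(W[...,1]>2)&(W[...,1]<90)&(p["color"].max(-1)<110)
print("ball",W[m].mean(0).round(1),W[m].max(0).round(1),m.sum())
cv2.imwrite("pics/ball.png",cv2.resize(p["color"][120:260,200:380],None,fx=4,fy=4,interpolation=cv2.INTER_CUBIC))
E
python3 ball.py; python3 -m jog '[[[0,0,-3],[0,0,0],1],[[0,0,-5],[0,0,0],1],[[0,0,-7],[0,0,0],1],[[0,0,-9],[0,0,0],1],[[0,0,-10],[0,0,0],1],[[0,0,-10],[0,0,0],1],[[0,0,-10],[0,0,0],1],[[0,0,-10],[0,0,0],1]]'; python3 ball.py
```

```text
ball [573.5  37.3 442.8] [586.9  66.9 569.1] 765
time_s: 5.35
eef_pos: [563.3, -19.6, 248.8]
ee_rot: [0.0, 0.706, 0.708, 0.0]
force: [0.1, -0.3, -0.2]
grip_width: -0.003
ball [573.3  35.7 433.4] [587.   60.2 559.9] 763
```

View pics/ball.png

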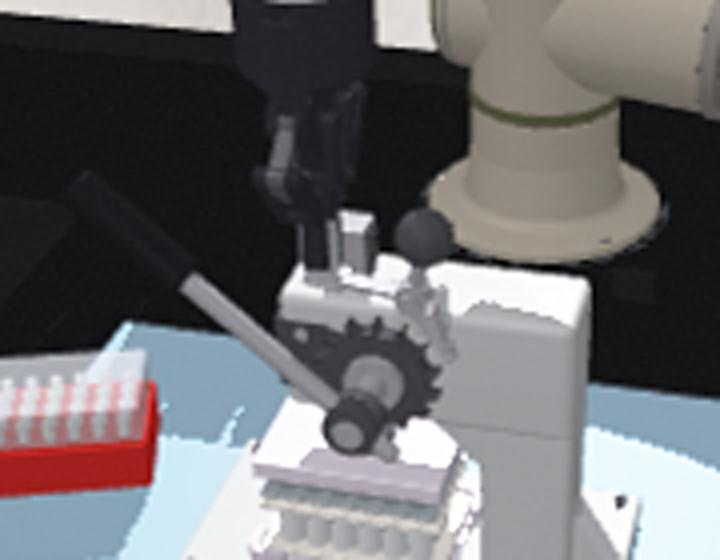

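The tab now looks level, which puts the pawl near balance. I'll measure the tab and fingertip heights by depth.

```bash
cat > m.py <<'E'
from h import *
np.set_printoptions(precision=1,suppress=True)
p=capture("scene"); K=p["camera_matrix"]; r,c=np.mgrid[:400,:640]; z=p["z_map"]
W=(np.stack([(c-K[0,2])/K[0,0]*z,(r-K[1,2])/K[1,1]*z,z],-1)-p["t"])@p["R"]
m=(z>0)&(abs(W[...,0]-565)<24)&(abs(W[...,1]-20)<75)&(W[...,2]>215)&(W[...,2]<340)
for y in range(-40,80,6):
    k=m&(abs(W[...,1]-y)<3); P=W[k]
    if len(P): print(y,len(P),"z min/med/max",P[:,2].min(),np.median(P[:,2]),P[:,2].max(),"x",P[:,0].min(),P[:,0].max())
E
python3 m.py
```

```text
-40 12 z min/med/max 217.10517877588967 221.6366870481799 225.0782402172432 x 541.9349459932738 549.8297843583284
-34 13 z min/med/max 216.44242350704602 222.9456803973253 226.39535554066887 x 541.5623234245687 549.9072106912566
-28 22 z min/med/max 215.00249999009196 240.06510156774544 288.41809876931734 x 541.7981954144772 576.221883462148
-22 51 z min/med/max 215.46470479323912 265.7922176997143 305.5595537531606 x 542.7114193705373 578.1266866866246
-16 63 z min/med/max 215.1380725691998 269.36473518311715 337.5758720236585 x 542.5670713161059 588.3572390057894
-10 127 z min/med/max 215.53210224684295 277.07711458794813 339.79931232982045 x 541.3484968746137 588.8903497907118
-4 139 z min/med/max 215.71313713953504 308.30924108047503 339.80521937736614 x 541.5141257586507 588.2433331744502
2 34 z min/med/max 215.41934446968816 225.12697369331008 336.8989493639436 x 543.0155610676512 577.7447607090172
8 29 z min/med/max 215.3052416219709 222.26833279152098 251.97167593211546 x 543.7770083839181 569.706164762924
14 39 z min/med/max 216.10614452328818 224.05658326202945 251.54974051
[... 480 characters left out ...]
376 579.4395833441595
44 87 z min/med/max 221.2549583244043 258.5743310438834 302.4630558822706 x 552.5344163590896 580.4026828381199
50 96 z min/med/max 215.87424602768832 243.02954150765015 301.9068446805969 x 548.1608178906395 579.2935495191794
56 66 z min/med/max 215.71264594558954 281.44849790588563 300.83908238499123 x 542.1425956449772 576.1660909935836
62 21 z min/med/max 215.04602473353913 224.283132994397 292.40163771065204 x 541.1063571316331 570.614003853671
68 13 z min/med/max 215.21582297117885 220.828817519049 227.0295543075428 x 541.3721293521706 550.1690224644748
74 15 z min/med/max 216.1832967352062 221.06726112457065 225.52194164278032 x 541.3752634535389 549.2876847481374
```

Run:
```python
from h import *
np.set_printoptions(precision=1,suppress=True)
p=capture("scene")
for X in ([577,-19.6,232],[563,-19.6,232],[577,-19.6,250],[563,33,248],[563,-14,250],[563,-14,235]): print(X,pix(p,X), "crop8", (pix(p,X)-[250,150])*8)
for q in("pawl_tab","pawl_hinge"):
    print(q,[(round(d["p"],2),d["centre"]) for d in place_of(p,q)])
cv2.imwrite("pics/s5.png",cv2.resize(p["color"][150:225,250:340],None,fx=8,fy=8,interpolation=cv2.INTER_CUBIC))
```

```text
[577, -19.6, 232] [278.9 199.2] crop8 [231.1 393.7]
[563, -19.6, 232] [280.8 196.1] crop8 [246.4 368.5]
[577, -19.6, 250] [278.3 192.7] crop8 [226.8 341.3]
[563, 33, 248] [302. 193.] crop8 [416.3 343.6]
[563, -14, 250] [282.6 189.8] crop8 [260.6 318.7]
[563, -14, 235] [283.  195.3] crop8 [263.8 362.1]
pawl_tab [(0.58, [191.7, 280.2])]
pawl_hinge [(0.7, [190.0, 304.2])]
```

View pics/s5.png

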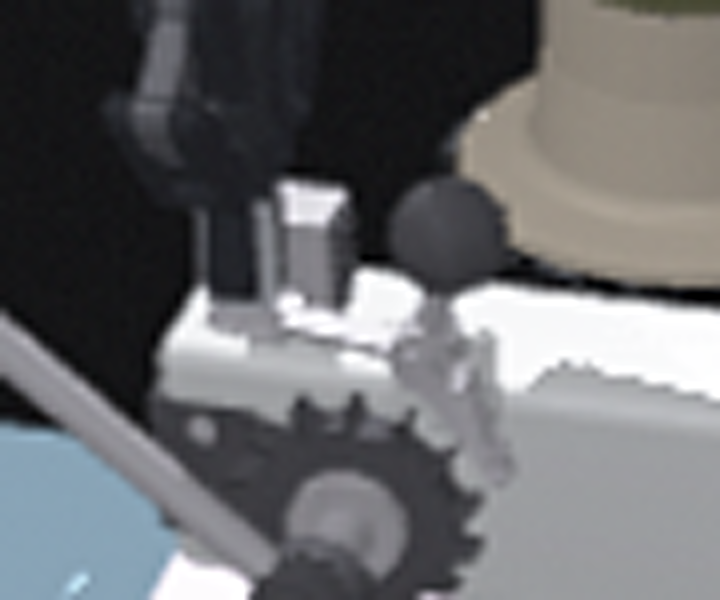

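The fingertips are really about 15 mm above where I assumed, so the tab is only near level. No part of the gripper is near the ball, so I'll press 12 mm more.

```bash
python3 -m jog '[[[0,0,-3],[0,0,0],1],[[0,0,-6],[0,0,0],1],[[0,0,-8],[0,0,0],1],[[0,0,-10],[0,0,0],1],[[0,0,-12],[0,0,0],1],[[0,0,-12],[0,0,0],1],[[0,0,-12],[0,0,0],1],[[0,0,-12],[0,0,0],1]]'; python3 m.py | awk '$1>0&&$1<70'; python3 ball.py
```

```text
time_s: 6.27
eef_pos: [563.3, -19.6, 236.8]
ee_rot: [0.0, 0.706, 0.708, 0.0]
force: [-0.2, 0.0, 0.9]
grip_width: 0.0
2 43 z min/med/max 215.55062374649154 237.31899947540447 339.8428839242069 x 545.9687002127938 581.0561940675899
8 23 z min/med/max 215.42287238230475 220.7951048111134 239.93368144059298 x 544.3571266497619 569.3938709695891
14 50 z min/med/max 215.04138571901905 231.84938292846977 298.9203876757386 x 542.6921067003287 575.9324047634051
20 58 z min/med/max 215.78586691935112 278.1660574489558 301.55905306808063 x 546.5540969969102 579.4156047348841
26 63 z min/med/max 215.10582144085228 279.8762123449201 301.964070717458 x 552.3901348161736 580.1514584988249
32 85 z min/med/max 216.07890919383777 268.122072410692 301.5343307268422 x 548.4295794157508 578.7865381510879
38 83 z min/med/max 216.63566003236554 275.0104516594793 299.1259556872129 x 546.8992505449409 577.0265084715998
44 45 z min/med/max 218.61926099698633 247.34924409978348 291.9214855637436 x 550.674717942485 575.0973199526691
50 36 z min/med/max 215.27871215970575 241.2797766492045 248.45693648752297 x 549.3669682093142 569.154954628972
56 20 z min/med/max 225.02263212712452 236.94569901909512 244.80893440258916 x 548.9266153116735 569.4490477558902
62 25 z min/med/max 222.6498964180204 228.9695886401201 236.3155221461877 x 541.7326484602626 568.8403115748954
68 21 z min/med/max 216.3210310552994 224.63115209106394 229.25514037834418 x 544.5373365184261 569.0946868816455
ball [573.2  32.1 424.3] [587.   53.9 548.8] 738
```

View pics/ball.png

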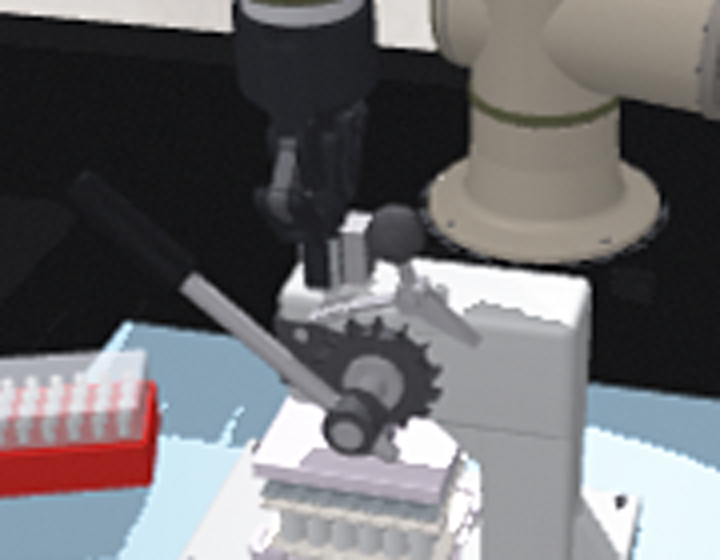

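The pawl is thrown: its leg has swung out to (475,340) and the ball has gone over to y≈26. I'll retract and move above the grip.

```bash
python3 -m jog '[[[0,0,25],[0,0,0],1],[[0,0,60],[0,0,0],1],[[0,0,95],[0,0,0],1],[[0,0,120],[0,0,0],1],[[12,-25,120],[0,0,0],1],[[25,-50,120],[0,0,0],1],[[37,-72,120],[0,0,0],1],[[49,-94,120],[0,0,0],1]]'
python3 - <<'E'
from h import *
np.set_printoptions(precision=1,suppress=True)
for n in("scene","top"):
    p=capture(n); K=p["camera_matrix"]; r,c=np.mgrid[:400,:640]; z=p["z_map"]
    W=(np.stack([(c-K[0,2])/K[0,0]*z,(r-K[1,2])/K[1,1]*z,z],-1)-p["t"])@p["R"]
    m=(z>0)&(abs(W[...,0]-612)<25)&(abs(W[...,1]+90)<90)&(W[...,2]>225)&(W[...,2]<420)
    for y in range(-165,-20,8):
        P=W[m&(abs(W[...,1]-y)<4)]
        if len(P): print(n,y,len(P),np.sort(P[:,2])[::max(1,len(P)//12)],"x",P[:,0].min(),P[:,0].max())
    if n=="scene": cv2.imwrite("pics/s7.png",cv2.resize(p["color"][90:260,190:390],None,fx=3.5,fy=3.5,interpolation=cv2.INTER_CUBIC)); print([pix(p,X) for X in([612,-113,345],[612,-113,330],[612,-113,312])])
E
```

```text
time_s: 7.03
eef_pos: [612.6, -114.8, 356.9]
ee_rot: [0.0, 0.706, 0.708, 0.0]
force: [0.1, 0.1, 0.6]
grip_width: 0.0
scene -149 1 [314.9] x 616.7380075316249 616.7380075316249
scene -141 14 [306.5 309.5 312.6 312.8 315.8 316.3 316.5 318.2 319.6 320.1 321.1 323.6
 324.1 324.4] x 617.5821137751054 623.5678255473879
scene -133 44 [304.1 308.6 312.1 315.4 316.9 319.4 321.1 322.3 324.9 325.9 327.2 327.6
 328.2 328.9 330.5] x 605.6046271982049 626.2394905076434
scene -125 62 [296.4 303.5 307.8 312.1 314.2 315.9 318.3 320.2 321.2 322.6 323.8 325.5
 365.8] x 601.9603045591333 626.222401581963
scene -117 118 [284.4 298.8 304.7 309.2 313.7 315.7 318.8 372.1 377.3 383.4 389.9 393.8
 400.7 418.6] x 605.8453478386601 627.2978477377724
scene -109 140 [281.9 295.2 302.  305.8 308.3 312.6 372.2 377.1 382.3 387.3 392.1 396.6
 401.1] x 599.8153225597893 627.4217367928209
scene -101 202 [272.5 291.8 298.7 303.7 372.3 381.1 389.2 397.4 406.1 410.8 413.5 416.1
 418.4] x 587.4215657965557 636.6475151914896
scene -93 60 [264.7 274.6 278.4 282.3 285.5 287.5 290.1 291.  293.2 293.9 295.7 296.5] x 603.9820127
[... 2044 characters left out ...]
 259.6 264. ] x 605.297099798064 617.885714507727
top -53 20 [239.5 242.5 243.  243.1 243.4 243.4 244.4 245.9 246.9 247.7 247.7 248.
 249.  249.7 249.8 249.9 251.2 251.8 252.5 252.5] x 605.7569600694593 617.5491414283211
top -45 17 [231.3 232.3 232.7 234.6 236.6 237.2 238.8 239.8 240.  240.3 240.5 241.2
 241.8 242.1 243.9 244.2 246.6] x 605.8112815948647 616.5848212270125
top -37 19 [225.2 225.5 225.5 226.1 226.6 227.8 229.8 230.  231.1 231.3 231.8 232.9
 235.  235.  235.3 235.6 237.2 237.7 239.9] x 605.5344963372073 618.3800991016061
top -29 9 [225.1 226.1 226.3 226.5 227.8 229.  229.4 230.5 231.4] x 605.4177058910999 615.6394605162561
top -21 1 [226.9] x 610.1197042122079 610.1197042122079
```

View pics/s7.png

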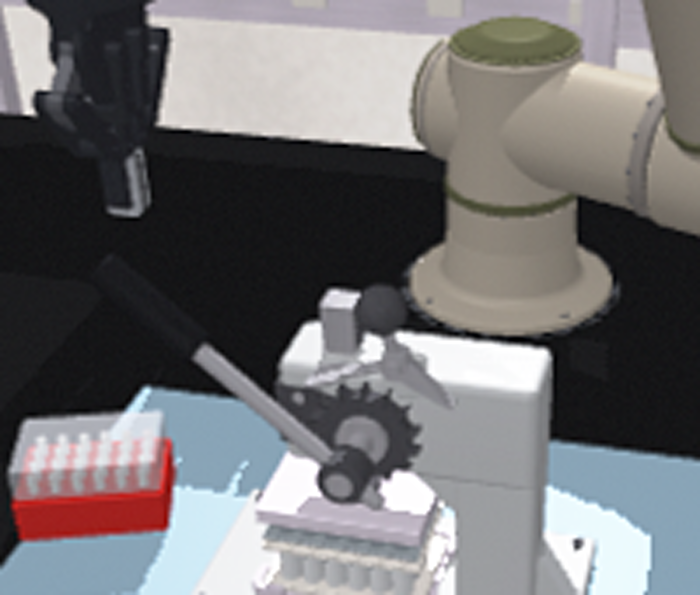

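The pawl stayed thrown after I let go; its leg is at (430,385) in the crop and the ball at (380,310). The fingertips at (125,215) hang above the grip, and depth puts the tips about 5 mm above the reported TCP z. I'll shift to y −102 and start pushing the lever along its arc.

```bash
python3 -m jog '[[[0,6,-15],[0,0,0],1],[[0,13,-30],[0,0,0],1],[[0,13,-42],[0,0,0],1],[[0,12,-48],[0,0,0],1],[[0,11,-54],[0,0,0],1],[[0,9,-60],[0,0,0],1],[[0,7,-66],[0,0,0],1],[[0,5,-72],[0,0,0],1]]'; python3 -m jog '[[[0,-2,-6],[0,0,0],1],[[0,-4,-12],[0,0,0],1],[[0,-6,-18],[0,0,0],1],[[0,-8,-24],[0,0,0],1],[[0,-10,-30],[0,0,0],1],[[0,-12,-36],[0,0,0],1],[[0,-14,-42],[0,0,0],1],[[0,-16,-48],[0,0,0],1]]'
cat > lev.py <<'E'
from h import *
p=capture("scene"); K=p["camera_matrix"]; r,c=np.mgrid[:400,:640]; z=p["z_map"]
W=(np.stack([(c-K[0,2])/K[0,0]*z,(r-K[1,2])/K[1,1]*z,z],-1)-p["t"])@p["R"]
m=(z>0)&(W[...,0]>604)&(W[...,0]<620)&(W[...,1]<-20)&(W[...,1]>-90)&(W[...,2]>100)&(W[...,2]<290)
P=W[m]; k=np.polyfit(P[:,1],P[:,2],1); a=np.degrees(np.arctan(-k[0])); print("elev",round(a,1),"lever rad",round(np.radians(42-a),3),len(P),"resid",np.std(P[:,2]-np.polyval(k,P[:,1])).round(1))
s=sensors.sense(); print(s["eef_pos"].round(1),s["force"].round(1))
cv2.imwrite("pics/lev.png",cv2.resize(p["color"][90:260,190:390],None,fx=3.5,fy=3.5,interpolation=cv2.INTER_CUBIC))
E
python3 lev.py
```

```text
time_s: 7.8
eef_pos: [612.5, -109.1, 285.7]
ee_rot: [0.001, 0.706, 0.708, 0.001]
force: [0.2, 0.4, 4.9]
grip_width: -0.002
time_s: 8.47
eef_pos: [612.6, -125.5, 237.7]
ee_rot: [0.002, 0.706, 0.708, 0.0]
force: [-0.6, -1.0, 4.2]
grip_width: 0.004
elev 17.7 lever rad 0.424 180 resid 3.2
[ 612.3 -125.7  236.3] [ 0.8 -0.8  3.1]
```

The lever is at about 0.42 rad, already past the teeth, with about 4 N on the tool. I'll keep pushing.

```bash
python3 -m jog '[[[0,-2,-7],[0,0,0],1],[[0,-4,-14],[0,0,0],1],[[0,-6,-21],[0,0,0],1],[[0,-8,-28],[0,0,0],1],[[0,-11,-35],[0,0,0],1],[[0,-14,-42],[0,0,0],1],[[0,-16,-49],[0,0,0],1],[[0,-18,-56],[0,0,0],1]]'; python3 -m jog '[[[0,-1,-4],[0,0,0],1],[[0,-2,-8],[0,0,0],1],[[0,-3,-12],[0,0,0],1],[[0,-4,-16],[0,0,0],1],[[0,-5,-20],[0,0,0],1],[[0,-6,-24],[0,0,0],1],[[0,-6,-28],[0,0,0],1],[[0,-6,-31],[0,0,0],1]]'; python3 lev.py
```

```text
time_s: 9.18
eef_pos: [612.2, -142.5, 180.0]
ee_rot: [-0.0, 0.706, 0.708, 0.0]
force: [0.2, 6.3, 8.9]
grip_width: 0.001
time_s: 9.85
eef_pos: [612.5, -148.6, 149.9]
ee_rot: [0.0, 0.706, 0.708, 0.0]
force: [0.0, 3.5, 8.7]
grip_width: -0.003
elev -15.2 lever rad 0.998 152 resid 3.5
[ 612.4 -148.6  149.3] [0.7 1.5 6.7]
```

```bash
python3 -m jog '[[[0,0,-2],[0,0,0],1],[[0,0,-4],[0,0,0],1],[[0,0,-6],[0,0,0],1],[[0,0,-8],[0,0,0],1],[[0,0,-9],[0,0,0],1],[[0,0,-9],[0,0,0],1],[[0,0,-9],[0,0,0],1],[[0,0,-9],[0,0,0],1]]'; python3 lev.py
```

```text
time_s: 10.57
eef_pos: [612.7, -148.7, 142.0]
ee_rot: [0.001, 0.706, 0.708, 0.001]
force: [-1.2, 3.1, 13.8]
grip_width: 0.003
elev -17.8 lever rad 1.044 148 resid 3.3
[ 612.7 -148.8  142. ] [-1.1  2.6 13.3]
```

```bash
python3 -m jog '[[[0,0,-1],[0,0,0],1],[[0,0,-2],[0,0,0],1],[[0,0,-3],[0,0,0],1],[[0,0,-4],[0,0,0],1],[[0,0,-5],[0,0,0],1],[[0,0,-5],[0,0,0],1],[[0,0,-5],[0,0,0],1],[[0,0,-5],[0,0,0],1]]'; python3 lev.py
```

```text
time_s: 11.28
eef_pos: [613.1, -148.9, 138.4]
ee_rot: [0.002, 0.706, 0.708, 0.001]
force: [-3.8, 4.0, 20.4]
grip_width: -0.007
elev -19.1 lever rad 1.066 146 resid 3.6
[ 613.1 -148.8  138.4] [-2.9  4.6 21.1]
```

The force climbs to 20 N as the lever nears its end stop at about 1.07 rad. I'll retract straight up and check.

```bash
python3 -m jog '[[[0,0,4],[0,0,0],1],[[0,0,10],[0,0,0],1],[[0,0,30],[0,0,0],1],[[0,0,60],[0,0,0],1],[[0,0,95],[0,0,0],1],[[0,0,130],[0,0,0],1],[[0,0,165],[0,0,0],1],[[0,0,190],[0,0,0],1]]'; python3 -m jog '[[[0,0,0],[0,0,0],1],[[0,0,0],[0,0,0],1],[[0,0,0],[0,0,0],1],[[0,0,0],[0,0,0],1],[[0,0,0],[0,0,0],1],[[0,0,0],[0,0,0],1],[[0,0,0],[0,0,0],1],[[0,0,0],[0,0,0],1]]'; python3 lev.py; python3 m.py | awk '$1>0&&$1<70{print $1,$6,$7,$8}'
python3 - <<'E'
from h import *
for n in("scene","top"):
    p=capture(n)
    for q in "tip_box bottle tube_rack".split():
        d=place_of(p,q); print(n,q,d and (round(d[0]["p"],2),d[0]["centre"]))
E
```

```text
time_s: 12.0
eef_pos: [612.1, -149.0, 328.4]
ee_rot: [0.001, 0.706, 0.708, 0.0]
force: [-0.6, -0.1, 0.7]
grip_width: -0.0
time_s: 12.67
eef_pos: [612.2, -148.6, 325.4]
ee_rot: [-0.0, 0.706, 0.708, -0.0]
force: [-0.4, -0.1, -0.0]
grip_width: 0.002
elev -18.4 lever rad 1.054 145 resid 3.4
[ 612.2 -148.6  325.6] [-0.2  0.1 -0.3]
2 221.66505037082914 237.72435469735146 x
8 221.76838526265772 240.37890238301654 x
14 240.3082697977244 298.01347116821887 x
20 277.35581342980674 301.9055611423961 x
26 279.4015810290392 302.90459621530175 x
32 271.155383537167 301.407230948185 x
38 262.7039907801305 297.80848499127677 x
44 247.30373638905553 291.42497189476114 x
50 241.1442463506848 249.0688778147738 x
56 235.4542001763269 244.92217511261194 x
62 228.8500945168139 235.11621511461425 x
68 223.8384420978319 229.29947404592374 x
scene tip_box (0.62, [235.7, 220.5])
scene bottle (0.73, [312.5, 324.1])
scene tube_rack (0.9, [301.9, 249.8])
top tip_box (0.69, [228.5, 440.3])
top bottle (0.7, [158.5, 319.9])
top tube_rack (0.95, [151.7, 381.7])
```

View pics/lev.png

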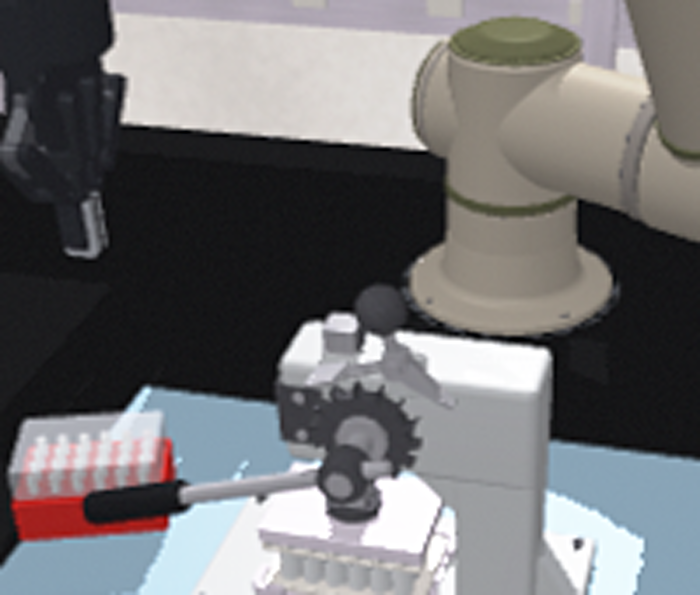

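The lever now lies at (130,500)–(320,480) in the crop. The pawl is still thrown, the platen is down on the plate and the bystanders haven't moved. I'll cross-check the angle independently before handing in.

Run:
```python
from h import *
from scipy.optimize import minimize_scalar
for n in("scene","top"):
    p=capture(n); K=p["camera_matrix"]; r,c=np.mgrid[:400,:640]; z=p["z_map"]
    for d in place_of(p,"lever_grip")[:1]: print(n,round(d["p"],2),d["centre"],[(q,pix(p,[612,10-165*np.cos(.733-q),185+165*np.sin(.733-q)])[::-1].round(1)) for q in(.95,1.02,1.08)])
    W=(np.stack([(c-K[0,2])/K[0,0]*z,(r-K[1,2])/K[1,1]*z,z],-1)-p["t"])@p["R"]
    m=(z>0)&(abs(W[...,0]-612)<16)&(W[...,1]<-20)&(W[...,1]>-210)&(W[...,2]>90)&(W[...,2]<200)
    P=W[m]; rad=np.where(np.hypot(P[:,1]-10,P[:,2]-185)>123,12.5,6.5)
    def f(q):
        a=.733-q; e=np.hypot((P[:,1]-10)*np.sin(a)+(P[:,2]-185)*np.cos(a),P[:,0]-612)-rad
        return np.abs(e).mean()
    s=minimize_scalar(f,bounds=(.8,1.2),method="bounded"); print(len(P),"lever",s.x.round(3),"err mm",round(s.fun,2))
    m=(z>0)&(abs(W[...,0]-518)<8)&(abs(W[...,1]+18)<8); print("ram top",np.median(W[...,2][m]).round(1))
```

```text
scene 0.63 [310.5, 322.1] [(0.95, array([228.5, 225.6])), (1.02, array([232.3, 227.4])), (1.08, array([235.4, 229.1]))]
471 lever 1.056 err mm 1.75
ram top 244.2
top 0.82 [175.1, 414.6] [(0.95, array([174.3, 413.5])), (1.02, array([175. , 411.7])), (1.08, array([175.4, 409.9]))]
203 lever 1.054 err mm 1.59
ram top 243.4
```

Both cameras fit the lever at 1.055 rad, past the 1.02 that seats the mat. Handing in.

```bash
python3 -c "
from rig import ctrl; print(ctrl.finish_job())"
```

```text
the job is handed in; nothing more can be done
None
```

The job is done and handed in. I pressed the tab with shut fingers until the pawl tipped over, then pushed the lever grip down its arc to near the end stop and lifted straight off, using about 13 s.

- **Pawl:** it stayed thrown clear after release and after the lever push. The ball lies over towards the tab and the leg is off the wheel.
- **Lever and mat:** both cameras fit the released lever at about 1.055 rad, and the mat is home at 1.02. The push reached about 20 N with the lever near its stop. The ram top came down from 262 to about 244 mm. I inferred the mat's seating from these figures, since the platen hides the mat.
- **Surroundings:** the last picture shows the plate in its nest. The tip box, jar and rack were found within about 7 pixels of where they started. The arm hangs free with about 0 N on the tool.
- **Disagreements:**
  - Seen by the cameras, the shut fingertips were 5–9 mm behind the reported TCP, not 17 mm ahead of it, so I worked from the images.
  - The network's final scene-camera report for the lever grip was wrong: it landed on the jar. Its top-camera report was about 3–5 pixels off the expected spot. I relied on the depth fits instead.

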